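Lever up the paint box lid with the palette knife and hold it open

TASK

The lid of the wooden paint box has fresh varnish on it, so nothing but the palette knife may touch it: pick up the palette knife, lever the lid up by its front lip with the knife, and hold it open on the knife at 40 degrees from shut (give or take 8), because it falls shut by itself. Finish still holding: knife in the gripper, lid resting on the knife, steady, with the other things on the desk left where they are.

Things in the scene. Friction and masses are not known exactly. Their poses are not given: they have to be found in the camera images.
- paintbox: Wooden paint box fixed to the desk, 130 deep (x) by 200 wide (y) by 70 high without its lid, walls 7 thick, low colour pans inside (20 above the desk). Origin: centre of its underside. Its -x side is the front, facing roughly to the robot; the lid is hinged along the top of the far (+x) side.
- lid (a joint): Hinge of the paint box lid, rad: 0 = shut, grows as the front edge rises (0.70 = 40 degrees). Swings freely, not sprung; lid about 0.16 kg (0.11 to 0.22), falls shut from any angle below 90 degrees.
- lid_lip (a point): Middle of the lower front edge of the lid (moves with the lid). The lid is a flat wooden board 152 long, 200 wide, 8 thick with no handle; its underside is 70 above the desk when shut, and its front sticks out 22 beyond the box's front wall as a lip that a blade can get under. Axes as the lid's: x points from lip to hinge, z out of the lid's upper face.
- lid_hinge (a point): Middle of the lid's hinge line, at the level of the lid's underside, on the far (+x) top edge of the box, 152 from the lip. The hinge line runs along the box's y.
- knife: Straight palette knife lying on the desk: dark wooden handle 110 long, 20 wide, 20 high; brass neck; flat steel blade 80 long (70 to 150 from the origin), 22 wide (last 16: 14 wide), 2.5 thick, level at 10 above the handle's underside. 0.07 kg, balances about 20 ahead of the origin. Origin: centre of the handle's underside; x along the handle to the blade tip, z up.
- knife_tip (a point): End of the palette knife's blade, 150 ahead of the knife's origin and 10 above the handle's underside.
- brush: Bystander: flat brush with pale wooden handle, 190 long, 24 wide at the bristles, 14 high, lying near the knife. Origin under its middle, x to the bristle end.
- marker: Bystander: white marker pen with grey cap, 140 long, 17 thick, lying near the knife. Origin under its middle, x to the cap.
- tube_a: Bystander: metal paint tube, 100 long, 28 wide, 18 high, lying left of the box. Origin under its middle.
- tube_b: Bystander: a second paint tube of the same kind, nearer to the robot on the left. Origin under its middle.
- tape: Bystander: roll of tape lying flat, 92 across, 24 high, right of and behind the box. Origin: centre of its underside.
- jar: Bystander: white ceramic cup, 72 across, 95 high, at the back on the right. Origin: centre of its underside.
There are look-alikes about, which are no part of the job. Leave any orange or pink look-alike of the knife alone.

How it is judged:
By the outcome, as a careful person would: the job done as asked, in the order asked, and still so for the second after the job is handed in, while the arm keeps its last pose, push and grip.
It also fails if it takes over 45 s, if anything falls off the work surface, if the arm or the gripper's body presses on something with over 40 N, if the wrist force passes 120 N, or if a joint passes its speed limit or range.

ROBOT

A 6-joint arm with a two-finger parallel gripper is mounted at the origin on the work surface. World frame = base frame: x ahead of the robot, y to its left, z up, the work surface at z = 0. Lengths are in m, angles in degrees, forces in N, time in s.
With the tool pointing down it reaches from about 0.375 to 0.9 m from the base axis. Payload 3.1 kg.
Tool frame: the origin (TCP) lies on the front face of the gripper's body, between the roots of the fingers; the fingertips stand 70 mm ahead of it and the grasp point (between the pads) lies 51 mm ahead of it (bot.tip_extent is the distance from the TCP to the fingertips, in m); z points along the fingers, x is the direction in which the jaws open and shut, and the axes are right-handed (so a half turn about z gives the same grasp; the last joint's range is limited). The gripper opens to 87 mm and grips with 3 to 60 N. Pads are 19 mm wide; open, the fingers measure 117 mm over their backs; the gripper's body (75 mm by 190 mm) begins 51 mm behind the grasp point.
Start: joints at [-10.227, 30.224, 82.088, -0, 67.689, -10.227], TCP at [0.625, 0, 0.292] pointing down, gripper open.
Joint ranges: [-176.69, 176.69], [-43.24, 126.21], [12.49, 139.97], [-82, 262], [0, 151.66], [-163.58, 163.58]. Speed limits (degrees/s): [159.86, 159.86, 180, 180, 180, 180].

INTERFACE

Orientations are given as a 3x3 rotation matrix whose columns are the frame's x, y, z axes.
In Python, from rig import bot, viewer, ticket gives the robot as it stands. The module is installed in compiled form; this text tells all that it offers.
- The arm moves only by the tool arm_command, never from a script. Its argument "targets" is a list of rows, each an object with "rot": the turn, a rotation vector about the tool's x, y, z in degrees, a list of three; "offset": the shift along the tool's x, y, z in cm, a list of three; "gripper": the closure, from 0 (fully open) to 1 (shut). A call has 1 to 8 rows; each row is the pose to reach, as a shift and turn from the pose commanded when the call began, along the tool's axes at that moment; what a row does not reach only later rows make up. A row lasts 1/10 s, in which the tool goes at most 50 mm and 8.59 degrees, less where a joint would pass 70% of its speed; a pose out of reach is approached as far as the arm can. A call with a gripper value outside its range is refused whole. The fingers move at their own pace and stop on an object; the grip force is fixed at half the most. Time passes only in rows, so rows that repeat a pose let the fingers close. It gives the time, the measured TCP pose, the force and the opening at its end, in the units of the state.
- bot.read_state(): the state, without advancing time (a new reading comes with each control period).
- viewer.capture(name): name is "scene" or "side" or "wrist"; returns a dict with "frame" (480x640x3 uint8, red, green, blue), "fx", "fy", "cx", "cy" (pixels), "view" (4x4, takes a point from world to camera coordinates). Camera axes: x right, y down, z forward; pixel columns grow to the right and rows downward; lengths in m; the calibration is good to about 2 mm. A picture is of the moment at which its call begins. There is no depth.
- ticket.hand_in(): hands the job in, once; it reports no verdict.
The state is a dict: "time_s": time; "joint_positions": joint angles; "qvel": joint speeds; "tau": joint torques, N m; "position": TCP position; "tcp_rot": TCP orientation; "force": force on the tool from outside, world axes, zero at the start; "moment": the same for the moment, N m; "opening": opening from 0.0 (shut) to 1.0 (fully open).
Only numpy, scipy, OpenCV 4.12 (cv2) and the standard library are available. Lean on these libraries where they do the work, as an engineer would, in place of code of your own. Each camera call takes 0.05 s, during which the arm holds its last target. There are 200 camera calls.

## Working session

There is one attempt and no reset: what is moved stays moved. The work goes in short steps, Python scripts to look and compute and a tool call to move; the robot and the scene stay as the last step left them, time stands still between calls to the robot, and variables do not carry over. Pictures are saved under pics/ and viewed, about 8 in all and at most 12, crops included, and the job is handed in when it is done.

Besides the shell and the picture viewer there is one more tool, called as a command line: name --argument value ..., lists and objects as JSON in quotes. arm_command: Moves the arm, as the interface text tells. Its arguments: {"type":"object","properties":{"targets":{"type":"array"}},"required":["targets"]}

```bash
mkdir -p pics; cat > h.py <<'E'
import numpy as np, cv2
from rig import bot, viewer, ticket
def cap(n,f=None):
    d=viewer.capture(n)
    if f: cv2.imwrite('pics/'+f,d['frame'][:,:,::-1])
    np.savez('pics/last_%s.npz'%n,**d)
    return d
def load(n): return dict(np.load('pics/last_%s.npz'%n))
def ray(d,u,v):
    R=d['view'][:3,:3];t=d['view'][:3,3]
    w=R.T@np.array([(u-d['cx'])/d['fx'],(v-d['cy'])/d['fy'],1]); return -R.T@t,w
def onz(d,u,v,z):
    c,w=ray(d,u,v); return c+w*(z-c[2])/w[2]
def proj(d,p):
    q=d['view'][:3,:3]@np.array(p)+d['view'][:3,3]
    return np.array([d['fx']*q[0]/q[2]+d['cx'],d['fy']*q[1]/q[2]+d['cy']])
def tri(d1,p1,d2,p2):
    c1,w1=ray(d1,*p1);c2,w2=ray(d2,*p2)
    s=np.linalg.lstsq(np.c_[w1,-w2],c2-c1,rcond=None)[0]
    a,b=c1+s[0]*w1,c2+s[1]*w2
    return (a+b)/2,np.linalg.norm(a-b)
E
python3 -c "
from h import *
for n in ['scene','side','wrist']:
    d=cap(n,n+'0.png'); print(n,d['fx'],d['cx'],d['cy'],np.round(ray(d,d['cx'],d['cy']),3))
s=bot.read_state();print(s)
"
```

```text
scene 604.399881564018 313.66018811868264 235.30677088349816 [[ 1.291 -1.08   1.045]
 [-0.484  0.636 -0.601]]
side 551.6040058835925 322.50949323238297 237.9902995702128 [[-0.136  1.004  1.11 ]
 [ 0.404 -0.648 -0.646]]
wrist 391.78237500528326 317.28745025228426 242.10453556684857 [[ 0.625  0.073  0.384]
 [-0.002 -0.27  -0.963]]
{'time_s': 0.15, 'joint_positions': array([-1.02269945e+01,  3.02676622e+01,  8.21407366e+01,  6.13833040e-04,
        6.76893464e+01, -1.02269500e+01]), 'qvel': array([ 0.03807838, -0.22352254, -0.31787772,  0.04388999,  0.03880156,
       -0.08057679]), 'tau': array([ 9.14956272e-04, -4.40429199e+01, -1.76841742e+01,  6.33679633e-02,
        5.52540855e-02, -1.06930895e-04]), 'position': array([6.24544217e-01, 1.17364439e-04, 2.91479604e-01]), 'tcp_rot': array([[ 9.99998594e-01, -5.11370540e-06, -1.67711156e-03],
       [-4.58936735e-06, -9.99999951e-01,  3.12647213e-04],
       [-1.67711308e-03, -3.12639076e-04, -9.99998545e-01]]), 'force': array([-1.13917522,  0.64254101,  0.29129077]), 'moment': array([-0.05126424,  0.04050078, -0.02623466]), 'opening': 1.0017441102889406}
```

View pics/scene0.png

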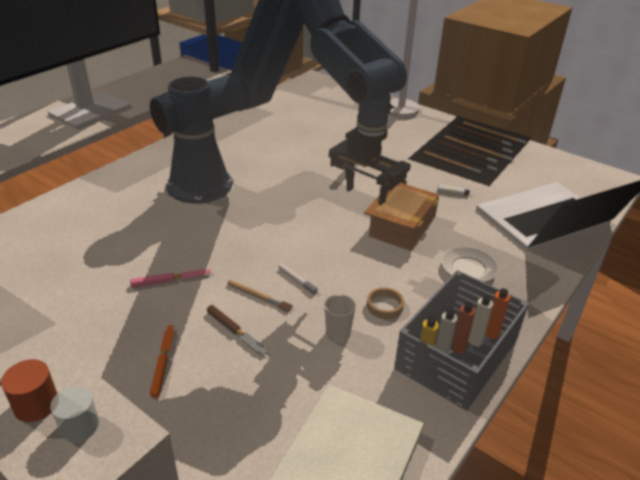

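View pics/side0.png

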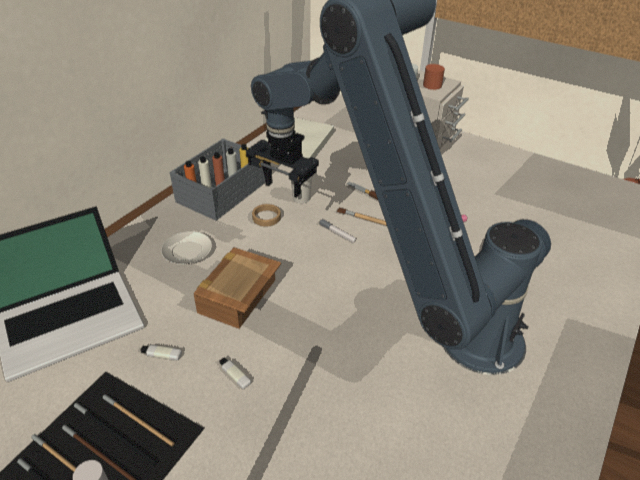

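Scene view: the knife has its handle at (207,310)–(240,332) and its tip near (265,354). The box is around (400,215), and the pink and orange knives are decoys. In the side view the box is around (238,287). Next I'll zoom in for corners.

```bash
python3 -c "
from h import *
s=load('scene');e=load('side')
a=cv2.resize(s['frame'][295:365,195:295],(800,560)[:2],interpolation=3)
f=lambda im,y,x,h,w:cv2.resize(im[y:y+h,x:x+w],(400,300),interpolation=2)
A=f(s['frame'],295,195,75,100);B=f(s['frame'],175,355,75,100);C=f(e['frame'],245,185,82,110);D=f(e['frame'],165,330,75,100)
cv2.imwrite('pics/z.png',np.vstack([np.hstack([A,B]),np.hstack([C,D])])[:,:,::-1])
for n,u,v,z in [('butt',208,308,.01),('tip',266,354,.01),('brushb',228,283,.01),('brushe',291,307,.01),('mark',280,266,.01),('mark2',316,290,.01),('jar',338,340,0),('tape',385,302,0)]: print(n,onz(s,u,v,z).round(3))
"
```

```text
butt [ 0.441 -0.383  0.01 ]
tip [ 0.649 -0.404  0.01 ]
brushb [ 0.414 -0.286  0.01 ]
brushe [ 0.595 -0.251  0.01 ]
mark [ 0.472 -0.149  0.01 ]
mark2 [ 0.605 -0.163  0.01 ]
jar [ 0.745 -0.258  0.   ]
tape [ 0.76  -0.079  0.   ]
```

View pics/z.png

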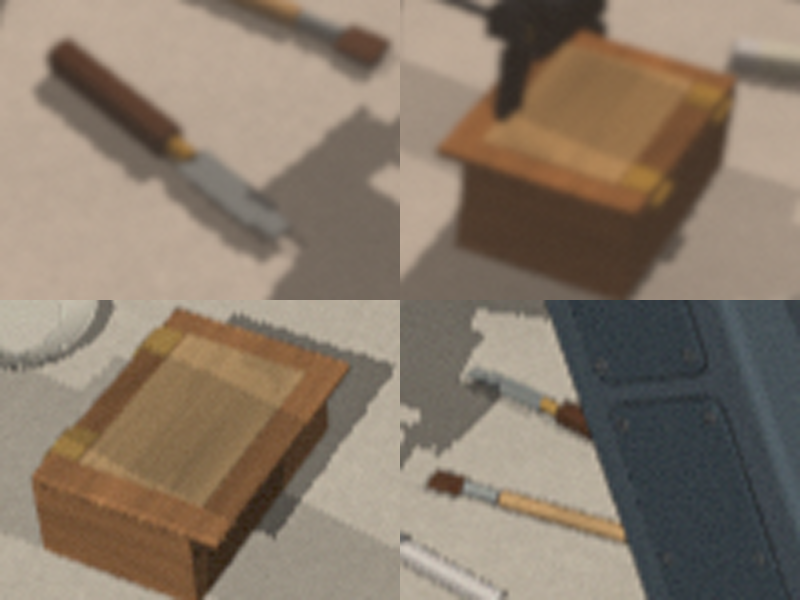

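```bash
python3 -c "
from h import *
s=load('scene');e=load('side')
S={'FR':(365,212.5),'HR':(416.3,228),'HL':(438.8,194.5),'FL':(400,183)}
E={'FR':(281.3,262.9),'HR':(234,247.75),'HL':(194.6,295.9),'FL':(246,312.4)}
P={}
for k in S:
    p,g=tri(s,S[k],e,E[k]);P[k]=p;print(k,onz(s,*S[k],.078).round(4),onz(e,*E[k],.078).round(4),p.round(4),round(g,4))
for k in 'FR-FL','HR-HL','FR-HR','FL-HL': a,b=k.split('-');d=P[b]-P[a];print(k,np.linalg.norm(d).round(4),np.degrees(np.arctan2(d[1],d[0])).round(1))
print('tip',tri(s,(266.2,353),e,(347.5,183.75)),'neck',tri(s,(238,331),e,(368.8,193)))
print('butt',onz(s,210,309.5,.01),'neck',onz(s,238,331,.01),onz(s,266.2,353,.01))
"
```

```text
FR [0.5568 0.1191 0.078 ] [0.5453 0.1199 0.078 ] [0.5511 0.1197 0.0752] 0.009
HR [0.7061 0.1477 0.078 ] [0.693  0.1435 0.078 ] [0.7006 0.1446 0.0764] 0.0129
HL [0.6717 0.3362 0.078 ] [0.6561 0.3442 0.078 ] [0.6651 0.3417 0.0717] 0.0082
FL [0.5498 0.3169 0.078 ] [0.5114 0.3155 0.078 ] [0.5318 0.3169 0.0694] 0.0325
FR-FL 0.1982 95.6
HR-HL 0.2003 100.2
FR-HR 0.1516 9.4
FL-HL 0.1356 10.5
tip (array([ 0.64290278, -0.3998947 ,  0.00602741]), np.float64(0.005397208235239647)) neck (array([ 0.55015157, -0.39150036,  0.00886761]), np.float64(0.0005424100883829115))
butt [ 0.44853271 -0.3832278   0.01      ] neck [ 0.55121855 -0.39213829  0.01      ] [ 0.64780655 -0.40123174  0.01      ]
```

arm_command --targets '[{"rot": [0, 0, 50], "offset": [-8, 32, 5], "gripper": 0}, {"rot": [0, 0, 50], "offset": [-8, 32, 5], "gripper": 0}, {"rot": [0, 0, 50], "offset": [-8, 32, 5], "gripper": 0}, {"rot": [0, 0, 50], "offset": [-8, 32, 5], "gripper": 0}, {"rot": [0, 0, 50], "offset": [-8, 32, 5], "gripper": 0}, {"rot": [0, 0, 50], "offset": [-8, 32, 5], "gripper": 0}, {"rot": [0, 0, 50], "offset": [-8, 32, 5], "gripper": 0}, {"rot": [0, 0, 50], "offset": [-8, 32, 5], "gripper": 0}]'

```text
time_s: 0.95
position: [0.5434, -0.3248, 0.241]
tcp_rot: [[0.638, -0.77, -0.001], [-0.77, -0.638, -0.001], [0.0, 0.001, -1.0]]
force: [0.4, 0.2, -0.2]
opening: 1.002
```

arm_command --targets '[{"rot": [0, 0, 45], "offset": [4.2, 5.6, 2], "gripper": 0}, {"rot": [0, 0, 45], "offset": [4.2, 5.6, 2], "gripper": 0}, {"rot": [0, 0, 45], "offset": [4.2, 5.6, 2], "gripper": 0}, {"rot": [0, 0, 45], "offset": [4.2, 5.6, 2], "gripper": 0}, {"rot": [0, 0, 45], "offset": [4.2, 5.6, 2], "gripper": 0}, {"rot": [0, 0, 45], "offset": [4.2, 5.6, 2], "gripper": 0}, {"rot": [0, 0, 45], "offset": [4.2, 5.6, 2], "gripper": 0}, {"rot": [0, 0, 45], "offset": [4.2, 5.6, 2], "gripper": 0}]'

```text
time_s: 1.75
position: [0.5293, -0.3873, 0.2222]
tcp_rot: [[-0.085, -0.996, -0.0], [-0.996, 0.085, 0.001], [-0.001, 0.0, -1.0]]
force: [-0.2, -0.2, 0.1]
opening: 0.997
```

```bash
python3 -c "
from h import *
d=cap('wrist','w1.png');s=bot.read_state();print(s['position'],s['tcp_rot'].round(3),s['joint_positions'].round(1))
for p in [(.4485,-.383,.01),(.527,-.39,.02),(.647,-.401,.01)]: print(proj(d,p))
cap('scene');cap('side')
"
```

```text
[ 0.52926676 -0.38747443  0.22218333] [[-0.086 -0.996 -0.   ]
 [-0.996  0.086  0.   ]
 [-0.     0.    -1.   ]] [-46.   37.1  81.    0.   61.9  49. ]
[319.17817071 320.45520348]
[319.80088609 234.3147724 ]
[321.13496819  68.48628256]
```

View pics/w1.png

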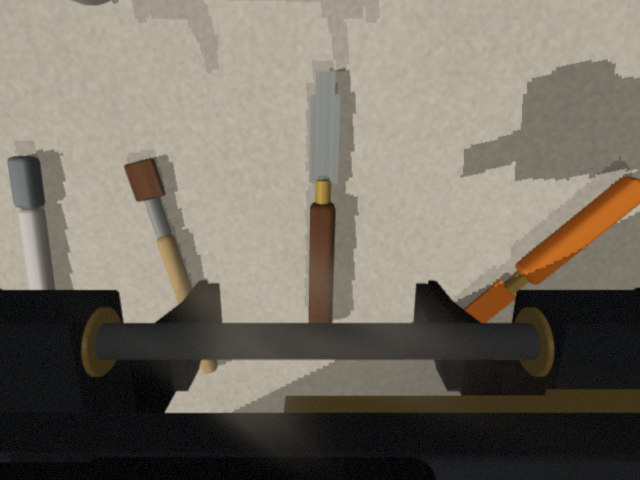

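The knife is centred in the wrist view. Its tip is at (323,68), the front of the handle at (323,204), and it runs almost straight up the image. The decoy's blade is to the right, at (490,300).

```bash
python3 -c "
from h import *
d=load('wrist')
t=onz(d,324,68,.01);a=onz(d,322.5,204,.02);b=onz(d,320,322,.02);print(t,a,b)
for q in (a,b): v=t-q;print(np.degrees(np.arctan2(v[1],v[0])),np.linalg.norm(v[:2]))
s=bot.read_state()
for u,v in [(465,310),(498,292)]: print('decoy',onz(d,u,v,.01))
"
```

```text
[ 0.64714747 -0.40307717  0.01      ] [ 0.5505723  -0.39402048  0.02      ] [ 0.4521245  -0.38394068  0.02      ]
-5.357456980165204 0.09699890138114842
-5.604167918451804 0.1959595961784595
decoy [ 0.44776811 -0.50726372  0.01      ]
decoy [ 0.46199014 -0.53454222  0.01      ]
```

arm_command --targets '[{"rot": [0, 0, 0.6], "offset": [0.4, 0.3, 4], "gripper": 0}, {"rot": [0, 0, 0.6], "offset": [0.4, 0.3, 8], "gripper": 0}, {"rot": [0, 0, 0.6], "offset": [0.4, 0.3, 12], "gripper": 0}, {"rot": [0, 0, 0.6], "offset": [0.4, 0.3, 14], "gripper": 0}, {"rot": [0, 0, 0.6], "offset": [0.4, 0.3, 14.8], "gripper": 0}, {"rot": [0, 0, 0.6], "offset": [0.4, 0.3, 14.8], "gripper": 0}, {"rot": [0, 0, 0.6], "offset": [0.4, 0.3, 14.8], "gripper": 0}]'

```text
time_s: 2.6
position: [0.5265, -0.3925, 0.0754]
tcp_rot: [[-0.097, -0.995, 0.002], [-0.995, 0.097, -0.002], [0.002, -0.002, -1.0]]
force: [0.8, 0.5, -0.2]
opening: 0.999
```

arm_command --targets '[{"rot": [0, 0, 0], "offset": [0, 0, 0.3], "gripper": 0}, {"rot": [0, 0, 0], "offset": [0, 0, 0.3], "gripper": 0.5}, {"rot": [0, 0, 0], "offset": [0, 0, 0.3], "gripper": 1}, {"rot": [0, 0, 0], "offset": [0, 0, 0.3], "gripper": 1}, {"rot": [0, 0, 0], "offset": [0, 0, 0.3], "gripper": 1}, {"rot": [0, 0, 0], "offset": [0, 0, 0.3], "gripper": 1}, {"rot": [0, 0, 0], "offset": [0, 0, 0.3], "gripper": 1}, {"rot": [0, 0, 0], "offset": [0, 0, 0.3], "gripper": 1}]'

```text
time_s: 3.4
position: [0.5257, -0.3919, 0.0712]
tcp_rot: [[-0.098, -0.995, -0.0], [-0.995, 0.098, 0.0], [-0.0, 0.0, -1.0]]
force: [0.6, 0.0, -0.4]
opening: 0.445
```

arm_command --targets '[{"rot": [0, 0, 0], "offset": [0, 0, 0], "gripper": 1}, {"rot": [0, 0, 0], "offset": [0, 0, 0], "gripper": 1}, {"rot": [0, 0, 0], "offset": [0, 0, 0], "gripper": 1}, {"rot": [0, 0, 0], "offset": [0, 0, 0], "gripper": 1}, {"rot": [0, 0, 0], "offset": [0, 0, 0], "gripper": 1}, {"rot": [0, 0, 0], "offset": [0, 0, 0], "gripper": 1}]'

```text
time_s: 4.0
position: [0.5257, -0.3918, 0.0712]
tcp_rot: [[-0.098, -0.995, -0.0], [-0.995, 0.098, 0.0], [-0.0, 0.0, -1.0]]
force: [-0.1, 1.1, 0.3]
opening: 0.225
```

arm_command --targets '[{"rot": [0, 0, 0], "offset": [0, 0, -1], "gripper": 1}, {"rot": [0, 0, 0], "offset": [0, 0, -4], "gripper": 1}, {"rot": [0, 0, 0], "offset": [0, 0, -8], "gripper": 1}, {"rot": [0, 0, 0], "offset": [0, 0, -12], "gripper": 1}, {"rot": [0, 0, 0], "offset": [0, 0, -16], "gripper": 1}, {"rot": [0, 0, 0], "offset": [0, 0, -19], "gripper": 1}, {"rot": [0, 0, 0], "offset": [0, 0, -20], "gripper": 1}, {"rot": [0, 0, 0], "offset": [0, 0, -20], "gripper": 1}]'

```text
time_s: 4.8
position: [0.5262, -0.3923, 0.2733]
tcp_rot: [[-0.098, -0.995, 0.003], [-0.995, 0.098, -0.003], [0.003, -0.003, -1.0]]
force: [0.5, 0.3, -0.8]
opening: 0.227
```

arm_command --targets '[{"rot": [0, 0, -1], "offset": [-2.5, 0.8, 0], "gripper": 1}, {"rot": [0, 0, -2], "offset": [-6, 1.9, 0], "gripper": 1}, {"rot": [0, 0, -4], "offset": [-10, 3.2, 0], "gripper": 1}, {"rot": [0, 0, -6], "offset": [-14, 4.5, 0], "gripper": 1}, {"rot": [0, 0, -8], "offset": [-18, 5.8, 0], "gripper": 1}, {"rot": [0, 0, -10], "offset": [-22, 7.1, 0], "gripper": 1}, {"rot": [0, 0, -12], "offset": [-26, 8.4, 0], "gripper": 1}, {"rot": [0, 0, -14], "offset": [-30, 9.6, 0], "gripper": 1}]'

```text
time_s: 5.6
position: [0.4575, -0.0819, 0.2692]
tcp_rot: [[0.147, -0.989, -0.005], [-0.989, -0.147, 0.002], [-0.003, 0.004, -1.0]]
force: [0.6, -0.1, -0.1]
opening: 0.228
```

arm_command --targets '[{"rot": [0, 0, -1], "offset": [-4, 0.3, 0], "gripper": 1}, {"rot": [0, 0, -1.7], "offset": [-8, 0.6, 0], "gripper": 1}, {"rot": [0, 0, -1.7], "offset": [-12, 0.9, 0], "gripper": 1}, {"rot": [0, 0, -1.7], "offset": [-16, 1.2, 0], "gripper": 1}, {"rot": [0, 0, -1.7], "offset": [-20, 1.4, 0], "gripper": 1}, {"rot": [0, 0, -1.7], "offset": [-24, 1.6, 0], "gripper": 1}, {"rot": [0, 0, -1.7], "offset": [-27, 1.8, 0], "gripper": 1}, {"rot": [0, 0, -1.7], "offset": [-28.5, 1.8, 0], "gripper": 1}]'

```text
time_s: 6.4
position: [0.3976, 0.1972, 0.2693]
tcp_rot: [[0.178, -0.984, -0.005], [-0.984, -0.178, -0.001], [-0.0, 0.005, -1.0]]
force: [-0.0, -0.5, -0.3]
opening: 0.227
```

arm_command --targets '[{"rot": [0, 0, 0], "offset": [0, 0, 0], "gripper": 1}, {"rot": [0, 0, 0], "offset": [0, 0, 0], "gripper": 1}, {"rot": [0, 0, 0], "offset": [0, 0, 0], "gripper": 1}]'

```text
time_s: 6.7
position: [0.3998, 0.1946, 0.2704]
tcp_rot: [[0.174, -0.985, -0.002], [-0.985, -0.174, -0.001], [0.0, 0.002, -1.0]]
force: [-0.2, -0.6, 0.0]
opening: 0.223
```

```bash
python3 -c "
from h import *
d=cap('wrist','w2.png');s=bot.read_state();print(s['position'],s['tcp_rot'].round(3),s['joint_positions'].round(1),s['force'])
"
```

```text
[0.39999369 0.19448181 0.27068738] [[ 0.174 -0.985 -0.001]
 [-0.985 -0.174 -0.001]
 [ 0.     0.001 -1.   ]] [ 11.5  18.4 108.4  -0.   53.3  91.5] [ 0.13396368 -0.38711516  0.05409106]
```

View pics/w2.png

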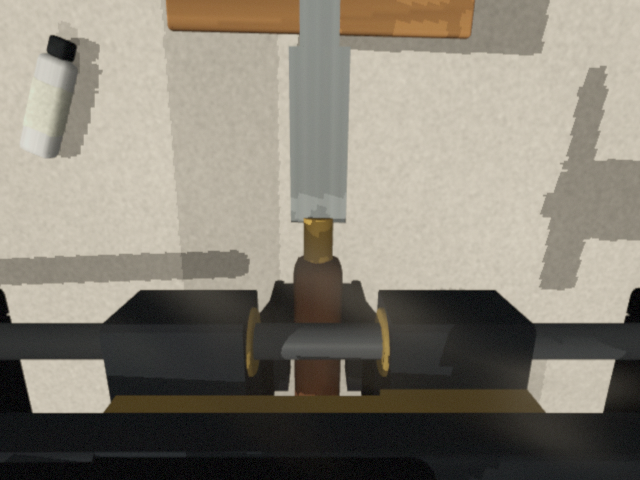

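Lip front edge runs (168,29)–(472,37). The knife is held straight along the image's vertical axis, with the blade root at (318,221) and the handle front at (318,258).

```bash
python3 -c "
from h import *
d=load('wrist');s=bot.read_state()
for z in (.07,.074,.078):
  a=onz(d,167.5,29,z);b=onz(d,472,37.5,z);v=a-b;print(z,a,b,np.linalg.norm(v),np.degrees(np.arctan2(-v[0],v[1])))
m=(a+b)/2;print(m)
r=s['tcp_rot'];p=s['position']
for n,q in [('bladeroot',onz(d,318.5,221,.2105)),('shoulder',onz(d,319.5,46,.2105)),('hf',onz(d,318,260,.2193)),('lip',m)]: print(n,q,((q-p)@r).round(4))
"
```

```text
0.07 [0.52080913 0.31732561 0.07      ] [0.5517921  0.11397235 0.07      ] 0.20570000347559875 8.662979208411077
0.074 [0.52016112 0.31581482 0.074     ] [0.5507211 0.1152378 0.074    ] 0.20289173347277067 8.662979208411071
0.078 [0.51951311 0.31430404 0.078     ] [0.5496501  0.11650325 0.078     ] 0.20008346346994255 8.662979208411066
[0.53458161 0.21540364 0.078     ]
bladeroot [0.43951233 0.20002892 0.2105    ] [ 0.0014 -0.04    0.0601]
shoulder [0.50205663 0.21086115 0.2105    ] [ 0.0016 -0.1034  0.06  ]
hf [0.42625231 0.19788577 0.2193    ] [ 0.0012 -0.0265  0.0513]
lip [0.53458161 0.21540364 0.078     ] [ 0.0028 -0.1365  0.1925]
```

arm_command --targets '[{"rot": [0, 0, 1.3], "offset": [0, 0, 3], "gripper": 1}, {"rot": [0, 0, 1.3], "offset": [0, 0, 7], "gripper": 1}, {"rot": [0, 0, 1.3], "offset": [0, 0, 11], "gripper": 1}, {"rot": [0, 0, 1.3], "offset": [0, 0, 14], "gripper": 1}, {"rot": [0, 0, 1.3], "offset": [0, 0, 15.1], "gripper": 1}, {"rot": [0, 0, 1.3], "offset": [0, 0, 15.1], "gripper": 1}, {"rot": [0, 0, 1.3], "offset": [0, 0, 15.1], "gripper": 1}, {"rot": [0, 0, 1.3], "offset": [0, 0, 15.1], "gripper": 1}]'

```text
time_s: 7.55
position: [0.401, 0.1955, 0.1216]
tcp_rot: [[0.153, -0.988, 0.003], [-0.988, -0.153, 0.001], [-0.0, -0.003, -1.0]]
force: [0.3, -0.4, -0.9]
opening: 0.226
```

```bash
python3 -c "
from h import *
s=bot.read_state();print(s['position'],s['tcp_rot'].round(3),s['force'])
e=cap('side');p=s['position'];r=s['tcp_rot']
tip=p+r@np.array([.0015,-.1195,.0612]);print('tip',tip,proj(e,tip))
n=-r[:,1];m=np.array([.5345,.2155,.07]);print('tip ahead of lip',(tip-m)@n)
cv2.imwrite('pics/s2.png',cv2.resize(e['frame'][220:340,180:340],(800,600),interpolation=2)[:,:,::-1])
"
```

```text
[0.40104027 0.19545296 0.12156366] [[ 0.153 -0.988  0.003]
 [-0.988 -0.153  0.001]
 [-0.    -0.003 -1.   ]] [ 0.27262956 -0.42932906 -0.90447249]
tip [0.51955881 0.21225889 0.06074544] [268.73712368 291.17248985]
tip ahead of lip -0.015290383974604204
```

View pics/s2.png

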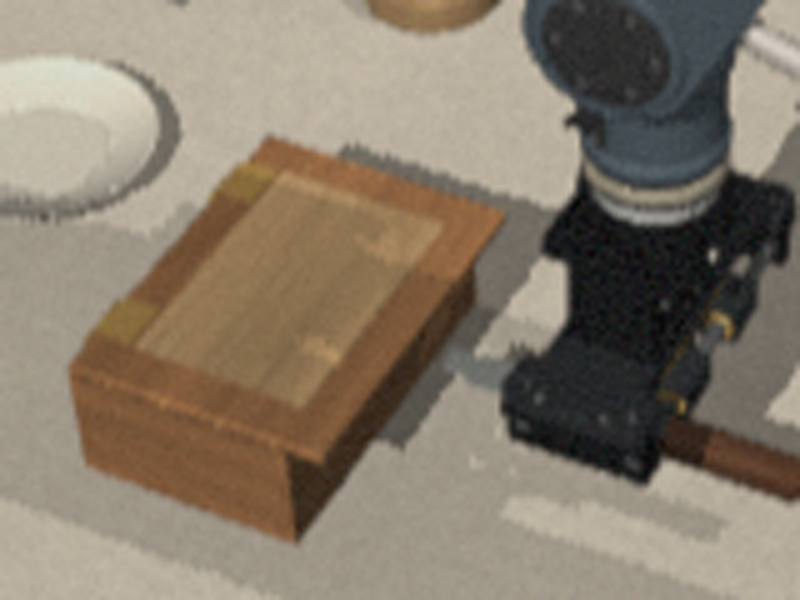

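The blade tip shows at full-frame (269,290), just in front of the lip and below it. The predicted position was (268.7,291), so they agree. Next I insert it.

arm_command --targets '[{"rot": [0, 0, 0], "offset": [0, 0, 0.1], "gripper": 1}, {"rot": [0, 0, 0], "offset": [0, -1, 0.1], "gripper": 1}, {"rot": [0, 0, 0], "offset": [0, -2, 0.1], "gripper": 1}, {"rot": [0, 0, 0], "offset": [0, -2.7, 0.1], "gripper": 1}, {"rot": [0, 0, 0], "offset": [0, -3.1, 0.1], "gripper": 1}, {"rot": [0, 0, 0], "offset": [0, -3.1, 0.1], "gripper": 1}, {"rot": [0, 0, 0], "offset": [0, -3.1, 0.1], "gripper": 1}]'

```text
time_s: 8.3
position: [0.4304, 0.2001, 0.1191]
tcp_rot: [[0.153, -0.988, -0.001], [-0.988, -0.153, -0.0], [0.0, 0.001, -1.0]]
force: [-0.7, 0.2, 0.2]
opening: 0.225
```

arm_command --targets '[{"rot": [0, 0, 0], "offset": [0, 0, -0.4], "gripper": 1}, {"rot": [0, 0, 0], "offset": [0, 0, -0.8], "gripper": 1}, {"rot": [0, 0, 0], "offset": [0, 0, -1.2], "gripper": 1}, {"rot": [0, 0, 0], "offset": [0, 0, -1.6], "gripper": 1}, {"rot": [0, 0, 0], "offset": [0, 0, -2.0], "gripper": 1}, {"rot": [0, 0, 0], "offset": [0, 0, -2.4], "gripper": 1}, {"rot": [0, 0, 0], "offset": [0, 0, -2.4], "gripper": 1}]'

```text
time_s: 9.0
position: [0.4308, 0.2002, 0.1438]
tcp_rot: [[0.153, -0.988, 0.001], [-0.988, -0.153, 0.0], [-0.0, -0.001, -1.0]]
force: [0.0, 0.6, -0.7]
opening: 0.225
```

```bash
python3 -c "
from h import *
s=bot.read_state();print(s['position'],s['force'],s['moment'])
e=cap('side')
cv2.imwrite('pics/s3.png',cv2.resize(e['frame'][220:340,180:340],(800,600),interpolation=2)[:,:,::-1])
"
```

```text
[0.43081478 0.20019449 0.14383619] [ 0.04755407  0.62741437 -0.69955371] [0.03656093 0.16499413 0.02056554]
```

View pics/s3.png

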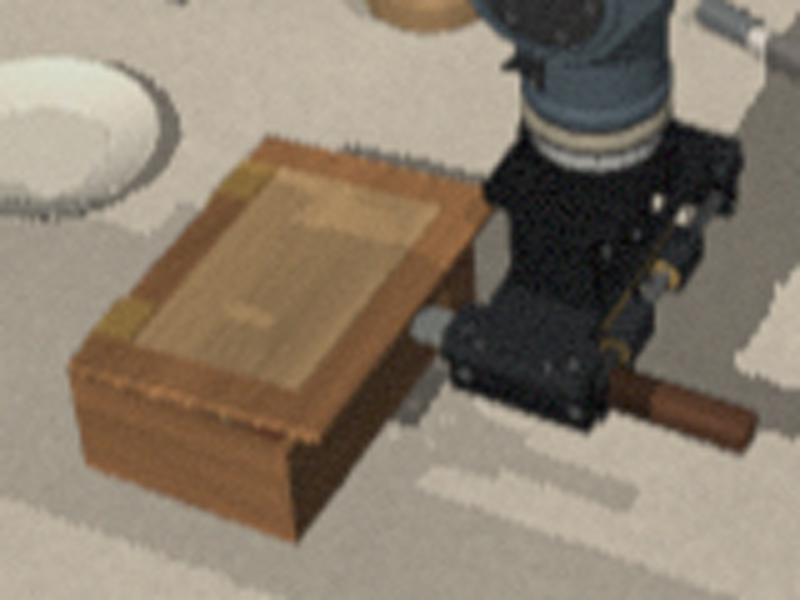

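The lid's near front corner has risen from crop row 460 to about 440, and the blade is under the lip. Next I follow the lip's arc up.

arm_command --targets '[{"rot": [0, 0, 0], "offset": [0, -0.8, -0.6], "gripper": 1}, {"rot": [0, 0, 0], "offset": [0, -1.4, -1.5], "gripper": 1}, {"rot": [0, 0, 0], "offset": [0, -1.7, -2.5], "gripper": 1}, {"rot": [0, 0, 0], "offset": [0, -2.1, -3.6], "gripper": 1}, {"rot": [0, 0, 0], "offset": [0, -2.6, -4.8], "gripper": 1}, {"rot": [0, 0, 0], "offset": [0, -3.2, -6.0], "gripper": 1}, {"rot": [0, 0, 0], "offset": [0, -3.8, -7.0], "gripper": 1}, {"rot": [0, 0, 0], "offset": [0, -4.4, -7.8], "gripper": 1}]'

```text
time_s: 9.85
position: [0.4746, 0.207, 0.2223]
tcp_rot: [[0.153, -0.988, 0.001], [-0.988, -0.153, 0.0], [-0.0, -0.001, -1.0]]
force: [-0.5, -0.7, -0.4]
opening: 0.229
```

arm_command --targets '[{"rot": [0, 0, 0], "offset": [0, -0.2, -0.4], "gripper": 1}, {"rot": [0, 0, 0], "offset": [0, -0.3, -0.6], "gripper": 1}, {"rot": [0, 0, 0], "offset": [0, -0.3, -0.6], "gripper": 1}, {"rot": [0, 0, 0], "offset": [0, -0.3, -0.6], "gripper": 1}, {"rot": [0, 0, 0], "offset": [0, -0.3, -0.6], "gripper": 1}]'

```text
time_s: 10.35
position: [0.4766, 0.2072, 0.2268]
tcp_rot: [[0.153, -0.988, -0.001], [-0.988, -0.153, -0.0], [0.0, 0.001, -1.0]]
force: [-0.3, -0.7, -0.8]
opening: 0.226
```

```bash
python3 -c "
from h import *
s=bot.read_state();print(s['position'],s['tcp_rot'].round(3),s['force'],s['moment'],s['opening'])
e=cap('side');c=cap('scene')
A=cv2.resize(e['frame'][210:330,180:340],(400,300),interpolation=2)
B=cv2.resize(c['frame'][150:255,345:485],(400,300),interpolation=2)
cv2.imwrite('pics/s4.png',np.hstack([A,B])[:,:,::-1])
n=np.array([.9885,.1513,0]);w=np.array([-.1513,.9885,0]);m=np.array([.5345,.2155,.07]);H=m+.152*n
for k in (30,35,40,45):
  t=np.radians(k);L=H+.152*(-np.cos(t)*n+np.array([0,0,np.sin(t)]))
  print(k,[((proj(e,L+o*w)-[180,210])*2.5).round() for o in (-.1,.1)],[((proj(c,L+o*w)-[345,150])*400/140+[400,0]).round() for o in (-.1,.1)])
"
```

```text
[0.47656854 0.20722175 0.22682528] [[ 0.153 -0.988 -0.001]
 [-0.988 -0.153 -0.   ]
 [ 0.     0.001 -1.   ]] [-0.25531954 -0.72681067 -0.80398151] [-0.00209376  0.1829809   0.01098791] 0.226447289121635
30 [array([233.,  77.]), array([136., 198.])] [array([474., 125.]), array([556.,  35.])]
35 [array([227.,  67.]), array([129., 188.])] [array([482., 117.]), array([563.,  27.])]
40 [array([220.,  58.]), array([120., 177.])] [array([490., 110.]), array([572.,  20.])]
45 [array([212.,  48.]), array([112., 167.])] [array([500., 104.]), array([581.,  14.])]
```

View pics/s4.png

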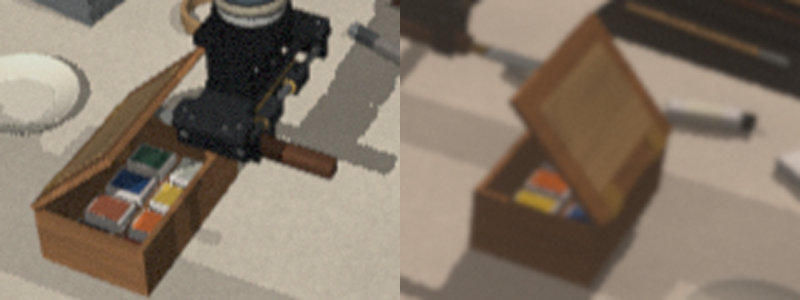

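arm_command --targets '[{"rot": [0, 0, 0], "offset": [0, 0.3, 0.2], "gripper": 1}, {"rot": [0, 0, 0], "offset": [0, 0.7, 0.4], "gripper": 1}, {"rot": [0, 0, 0], "offset": [0, 1.1, 0.7], "gripper": 1}, {"rot": [0, 0, 0], "offset": [0, 1.4, 0.9], "gripper": 1}, {"rot": [0, 0, 0], "offset": [0, 1.4, 0.9], "gripper": 1}, {"rot": [0, 0, 0], "offset": [0, 1.4, 0.9], "gripper": 1}, {"rot": [0, 0, 0], "offset": [0, 1.4, 0.9], "gripper": 1}, {"rot": [0, 0, 0], "offset": [0, 1.4, 0.9], "gripper": 1}]'

```text
time_s: 11.25
position: [0.4634, 0.2052, 0.2184]
tcp_rot: [[0.153, -0.988, 0.0], [-0.988, -0.153, 0.0], [-0.0, -0.0, -1.0]]
force: [-0.2, 0.0, -1.0]
opening: 0.231
```

```bash
python3 -c "
from h import *
s=bot.read_state();print(s['position'],s['force'],s['opening'])
n=np.array([.9885,.1513,0]);w=np.array([-.1513,.9885,0]);m=np.array([.5345,.2155,.07]);H=m+.152*n
tip=s['position']+s['tcp_rot']@np.array([.0015,-.1195,.06]);x=(H-tip)@n
print('angle by knife',np.degrees(np.arctan2(tip[2]-.07,x)),np.hypot(x,tip[2]-.07))
e=cap('side');c=cap('scene');cap('wrist','w4.png')
A=cv2.resize(e['frame'][215:315,185:285],(400,400),interpolation=2)
B=cv2.resize(c['frame'][145:245,350:450],(400,400),interpolation=2)
cv2.imwrite('pics/s5.png',np.hstack([A,B])[:,:,::-1])
z=np.array([0,0,1])
for k in (30,35,40,45,50):
  t=np.radians(k);L=H+.152*(-np.cos(t)*n+np.sin(t)*z)+.008*(np.sin(t)*n+np.cos(t)*z)
  print(k,[((proj(e,L+o*w)-[185,215])*4).round() for o in (-.1,.1)],[((proj(c,L+o*w)-[350,145])*4+[400,0]).round() for o in (-.1,.1)])
"
```

```text
[0.46344723 0.20520724 0.21835951] [-0.17015009  0.01404697 -0.96683122] 0.23088307207960007
angle by knife 40.28732437365979 0.13669963677035535
30 [array([347.,  94.]), array([191., 287.])] [array([490., 188.]), array([604.,  62.])]
35 [array([336.,  78.]), array([178., 270.])] [array([501., 178.]), array([616.,  52.])]
40 [array([324.,  63.]), array([164., 254.])] [array([514., 169.]), array([628.,  43.])]
45 [array([311.,  48.]), array([149., 238.])] [array([528., 161.]), array([642.,  35.])]
50 [array([297.,  34.]), array([133., 223.])] [array([543., 154.]), array([656.,  29.])]
```

View pics/s5.png

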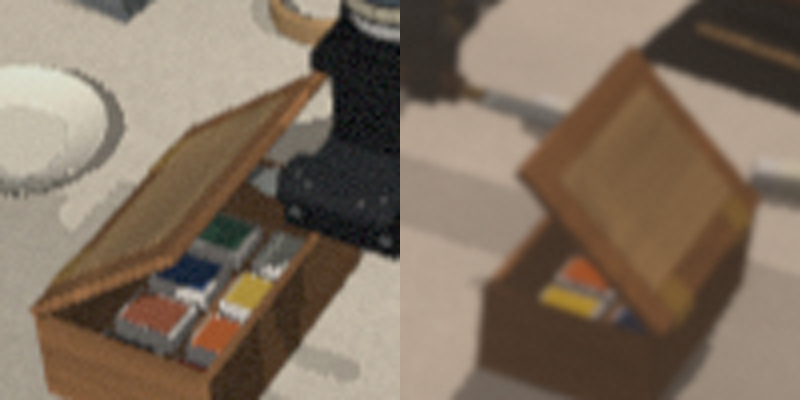

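The two views put the lid at about 38–40°: side corners at (326,72) and (165,258), scene corners at (520,175) and (632,47). The knife geometry gives 40.3°. I'll check it is steady, then hand in.

arm_command --targets '[{"rot": [0, 0, 0], "offset": [0, 0, 0], "gripper": 1}, {"rot": [0, 0, 0], "offset": [0, 0, 0], "gripper": 1}, {"rot": [0, 0, 0], "offset": [0, 0, 0], "gripper": 1}, {"rot": [0, 0, 0], "offset": [0, 0, 0], "gripper": 1}, {"rot": [0, 0, 0], "offset": [0, 0, 0], "gripper": 1}, {"rot": [0, 0, 0], "offset": [0, 0, 0], "gripper": 1}, {"rot": [0, 0, 0], "offset": [0, 0, 0], "gripper": 1}, {"rot": [0, 0, 0], "offset": [0, 0, 0], "gripper": 1}]'

```text
time_s: 12.2
position: [0.4633, 0.2052, 0.2182]
tcp_rot: [[0.153, -0.988, -0.0], [-0.988, -0.153, 0.0], [-0.0, 0.0, -1.0]]
force: [0.3, -0.4, -0.8]
opening: 0.226
```

```bash
python3 -c "
from h import *
o=load('side')['frame'].astype(int);oc=load('scene')['frame'].astype(int)
e=cap('side')['frame'].astype(int);c=cap('scene')['frame'].astype(int)
f=lambda a,b:(cv2.GaussianBlur(np.abs(a-b).max(2).astype(np.uint8),(5,5),0)>25).sum()
print('changed px',f(o,e),f(oc,c))
s=bot.read_state();print(s['position'],s['force'],s['opening'],s['time_s'],np.abs(s['qvel']).max())
print(ticket.hand_in())
"
```

```text
changed px 0 0
[0.4632856  0.20517331 0.21823965] [-0.47218944  0.63797354 -0.36199494] 0.22527334959194847 12.3 0.10841115438722841
the job is handed in; nothing more can be done
None
```

The lid is open at about 40° and resting on the palette knife, which is still in the gripper. I handed the job in at 12.3 s.

- **How it went:** I picked the knife up by its handle, slid the blade under the front lip and levered the lid up. The lid first went too far, to about 47°, because the blade tip was bearing further in than planned. I backed the knife off and lowered it to correct that.
- **Lid angle:** the knife's position puts it at 40.3°. The two cameras put it at about 38° (side) and 40° (scene), so they agree to within about 2°.
- **Steadiness:** over the last second before hand-in, both pictures showed no change.
- **Grip and forces:** the gripper opening stayed at about 20 mm, which is the width of the handle. The forces I read at the wrist stayed at about 1 N.
- **Contact:** the blade tip bears on the lid's underside about 15 mm in from the lip. I saw nothing but the knife touch the lid.
- **Not checked:** I didn't measure whether the other objects had moved. The arm's path stayed clear of them.

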